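# Release the ratchet stop and load the next carton

### The job

Make room in the carton lane and load the next carton: press the orange release on the blue ratchet stop and, keeping it pressed, push the stop back along its toothed bar, away from the row of cartons, all the way to the end of its travel. Then slide the waiting white-and-orange carton across the worktop straight into the gap between the row and the stop, until its end is against the back fence, standing squarely. Only press and push with the fingertips: lift nothing, keep the cartons upright, and do not disturb the two cartons already in the row or the other things on the worktop.

Things in the scene. Friction and masses are not known exactly. Their poses are not given: they have to be found in the camera images.
- lane: Fixed carton lane, open to the robot and without a lip. Origin on the worktop; x points to the back fence, y along the bar towards the row of cartons, z up. Aluminium fence 50 mm high, front face at x = 36 mm; aluminium end plate 75 mm high, inner face at y = 100 mm. The row fills y = 32 to 99 mm. Black end blocks 74 mm high behind the fence at x = 41 to 83, y = 105 to 125 and -150 to -130 mm.
- bar_end (a point): Point on the axis of the toothed steel bar, at the inner face of the end block that the stop is pushed to: lane x = 62, y = -130, z = 57 mm. The bar (12 x 14 mm) runs from here along lane +y, behind the fence; its teeth, 8 mm apart, are on its underside. When the stop is fully back its head stands 4 mm short of this block
- stop (a joint): Slide of the blue stop on the bar, m: 0 = at the row; grows along lane -y, away from the row; 0.110 = end of travel, fully back. Starts at 0.004 to 0.024. With the release up the ratchet lets it move only towards the row (clicking), and up to 8 mm away until a tooth catches; with the release held down it slides both ways with 2 N of friction. It stays where it is left.
- release (a joint): Orange spring release on the stop's head, m: 0 = up, 0.009 = fully pressed, straight down. Beyond 0.005 the pawl is clear of the teeth. It takes 2 N to start and 5 N to bottom out, and springs up when let go (it may rest up to 0.005 down where the pawl sits on a tooth).
- release_pad (a point): Centre of the top of the orange pad, 32 mm (lane x) by 36 mm (lane y); 90 mm above the worktop when up, 81 mm pressed. It moves with the stop. On its lane -y side stands the stop's blue thumb wall, 40 mm wide, 6 mm thick, its face 21.5 mm from the pad's centre, its top at 108 mm: a fingertip pressing the pad pushes this wall to move the stop. Open above and on the other sides.
- stop_plate (a point): Point on the face of the stop's blue plate that looks at the row, 39 mm above the worktop, mid-depth. The plate is 5 mm thick and spans lane x = -34 to 34 mm, z = 3 to 75 mm. With the stop fully back this face is at lane y = -80 mm and the gap to the row is 112 mm.
- waiting_carton: White-and-orange carton, 60 x 30 x 78 mm (x, y, z), about 30 g, standing loose in front of the lane, centre at lane x = -100 to -90, y = -45 to -5 mm, in line with the gap once the stop is back. Origin at the centre of its underside; its x points to the fence, off by up to 0.15 rad. With its far end on the fence its centre is at lane x = 6 mm.
- row_carton_a: Pale-blue and dark-blue carton, 50 x 32 x 82 mm, standing loose in the row next to the end plate; origin at the centre of its underside. Leave it.
- row_carton_b: Pale-blue and dark-blue carton, 50 x 34 x 80 mm, standing loose in the row next to the stop; origin at the centre of its underside. Leave it.
- vial_a: Loose screw-cap vial, white cap, 36 mm wide and 56 mm high, standing to the right; origin under its centre. Leave it.
- vial_b: Loose screw-cap vial, blue cap, 31 mm wide and 67 mm high, standing to the right; origin under its centre. Leave it.
- vial_21: Loose screw-cap vial, blue cap, 28 mm wide and 59 mm high, standing to the left; origin under its centre. Leave it.
- pocket_scale: Loose closed black pocket scale, 126 x 68 x 23 mm, to the left; origin under its centre. Leave it.
There are look-alikes about, which are no part of the job. Leave any purple look-alike of the row_carton_a alone. Leave any turquoise look-alike of the waiting_carton alone.

How it is judged:
By the outcome, as a careful person would: the job done as asked, in the order asked, and still so for the second after the job is handed in, with the robot touching nothing.
It also fails if it takes over 51 s, if anything falls off the work surface, if the arm or the gripper's body presses on something with over 40 N, if the wrist force passes 120 N, or if a joint passes its speed limit or range.

### The arm

A 6-joint arm with a two-finger parallel gripper is mounted at the origin on a cart in front of the work surface, level with it; the furniture and walls round the work are solid. World frame = base frame: x ahead of the robot, y to its left, z up, the work surface at z = 0. Lengths are in mm, angles in rad, forces in N, time in s.
With the tool pointing down it reaches from about 350 to 725 mm from the base axis. Payload 6 kg.
Tool frame: the origin (TCP) lies at the very end of the fingers, on their centre line; the grasp point (between the pads) lies 19 mm behind it; z points along the fingers, y is the line along which they close (so a half turn about z gives the same grasp; the last joint's range is limited). The gripper opens to 85 mm and grips with 20 to 120 N. Pads are 22 mm wide; open, the fingers measure 114 mm over their backs; the gripper's body (76 mm by 85 mm) begins 54 mm behind the grasp point. The pads swing forward as they close: fully open they stand 13 mm farther back than shut.
Start: joints at [-0.883, 0.04, 0.085, 0, -1.615, -0.334], TCP at [207.887, -562.811, 231.261] pointing down, gripper open.
Joint ranges: [-2.56, 2.56], [-1.29, 2.01], [-1.08, 1.49], [-3.29, 1.98], [-2.81, -0.18], [-2.99, 2.99]. Speed limits (rad/s): [2.57, 2.57, 3.01, 3.14, 3.14, 3.14].

### API

Orientations are given as a unit quaternion [x, y, z, w].
In Python, from station import manip gives the robot as it stands. Calls block until the motion is done:
- manip.move_pose(position, orientation): joint-space move of the TCP to a pose.
- manip.move_straight(position, orientation=None, speed=150): straight line of the TCP; orientation=None keeps the orientation; speed is the mean speed in mm/s.
- manip.move_j(angles): joint-space move.
- manip.gripper_open() and manip.close_gripper(force=None): open the fingers fully, or close them until they stop; force is the grip in N (None keeps the last).
- manip.dwell(seconds).
- manip.inverse_kinematics(position, orientation): joint angles nearest the present ones, or None.
- manip.get_state(): the state.
- manip.capture(name): name is "scene" or "top" or "wrist"; returns a dict with "pixels" (400x640x3 uint8, red, green, blue), "fov_y" (degrees; the focal length in pixels is half the picture's height over the tangent of half this angle, whatever the lens; pixels are square), "cx", "cy" (the principal point, pixels), "k1" (the pictures are not rectified: a ray, as slopes to the right and down, at radius r is drawn at 1 + k1 r^2 times it, then the intrinsics apply), "view" (4x4, takes a point from world to camera coordinates). Camera axes: x right, y up, looking along -z (the intrinsics and any distortion apply to the point x, -y, -z); pixel columns grow to the right and rows downward; lengths in mm; the calibration is good to about 2 mm. A picture is of the moment at which its call begins. There is no depth.
A pose or a line that the arm cannot do raises manip.MotionError and nothing moves.
- manip.hand_in(): hands the job in; it is judged then, once.
The state is a dict: "t": time; "joints": joint angles; "qd": joint speeds; "tau": joint torques, N m; "tool_pos": TCP position; "ee_rot": TCP orientation; "wrist_force": force on the tool from outside, world axes, zero at the start; "torque": the same for the moment, N m; "gripper_width": opening from 0.0 (shut) to 1.0 (fully open); "grip_force": force on a finger pad.
Only numpy, scipy, OpenCV 4.12 (cv2) and the standard library are available. Lean on these libraries where they do the work, as an engineer would, in place of code of your own. Each camera call takes 0.05 s, during which the arm holds its last target. There are 200 camera calls.

## Working session

There is one attempt and no reset: what is moved stays moved. The work goes in short steps, each a Python script; the robot and the scene stay as the last script left them, time stands still between calls to the robot, and variables do not carry over. Pictures are saved under pics/ and viewed, at most 10 in all, crops included, and the job is handed in when it is done.

```bash
mkdir -p pics; ls; cat > h.py <<'E'
import numpy as np, cv2
from station import manip
def cap(n,save=None):
    c=manip.capture(n)
    if save: cv2.imwrite('pics/'+save,c['pixels'][:,:,::-1])
    return c
def K(c):
    f=200/np.tan(np.radians(c['fov_y'])/2)
    return np.array([[f,0,c['cx']],[0,f,c['cy']],[0,0,1.]])
def ray(c,uv):
    d=np.array([c['k1'],0,0,0,0.])
    p=cv2.undistortPoints(np.float64(uv).reshape(-1,1,2),K(c),d).reshape(-1,2)
    V=np.array(c['view']);R=V[:3,:3];o=-R.T@V[:3,3]
    return o,np.c_[p[:,0],-p[:,1],-np.ones(len(p))]@R
def onz(c,uv,z):
    o,d=ray(c,uv); s=(z-o[2])/d[:,2]
    return o+d*s[:,None]
def proj(c,P):
    V=np.array(c['view']);q=np.atleast_2d(P)@V[:3,:3].T+V[:3,3]
    x=q[:,0]/-q[:,2];y=-q[:,1]/-q[:,2];k=1+c['k1']*(x*x+y*y)
    M=K(c);return np.c_[M[0,0]*x*k+M[0,2],M[1,1]*y*k+M[1,2]]
E
python3 - <<'E'
from h import *
for n in('scene','top'):
    c=cap(n,n+'0.png');print(n,c['fov_y'],c['k1'],ray(c,[[320,200]]))
s=manip.get_state();print(s['t'],s['ee_rot'])
E
```

```text
pics
scene 42.06652914829121 0.054587958697698176 (array([ -473.9788662 , -1179.14350249,  1129.86685356]), array([[ 0.55018217,  0.6297194 , -0.5488867 ]]))
top 44.396997060773536 0.03166015946763674 (array([ 201.10291697, -109.44012144, 1515.58940397]), array([[ 0.21486409,  0.03348318, -0.9761854 ]]))
0.1 [-1.75972691e-01  9.84394733e-01  7.65826326e-04 -1.89437842e-04]
```

View pics/scene0.png

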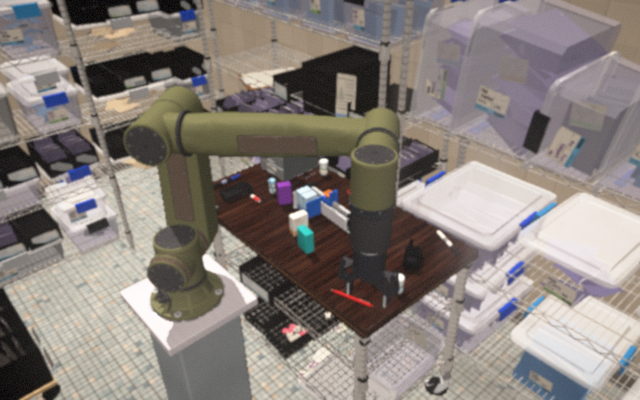

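View pics/top0.png

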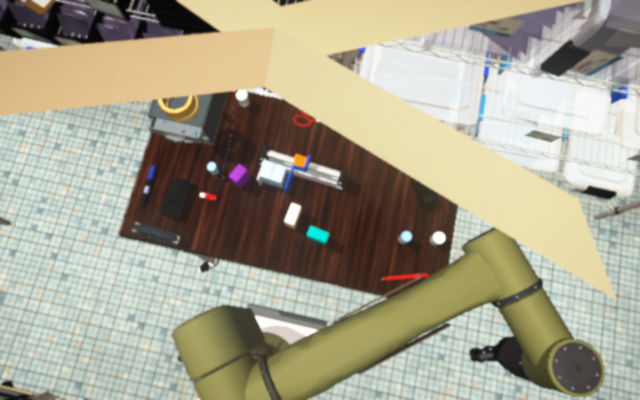

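The top view shows the row cartons at about (273,174), the orange release at (301,160) on the bar, the white carton at (292,214), the turquoise look-alike at (318,235) and the purple one at (238,174). Candidates for the waiting carton are white (292,214), which I choose, and turquoise (318,235). For the release, orange (301,160) is the choice; the red pen (208,196) and red scissors (302,120) are not. One close crop will check this.

```bash
python3 - <<'E'
from h import *
a=cv2.imread('pics/top0.png')[130:260,240:370]
b=cv2.resize(a,(600,600),interpolation=cv2.INTER_CUBIC);cv2.imwrite('pics/topc.png',b)
c=cap('top')
print(onz(c,[[292,214]],78),onz(c,[[301,160]],90),onz(c,[[267,152],[341,187]],65))
E
```

```text
[[457.44117108  12.13424147  78.        ]] [[623.71448094  22.63544342  90.        ]] [[ 633.17410964  133.53407082   65.        ]
 [ 574.10791622 -113.42784074   65.        ]]
```

View pics/topc.png

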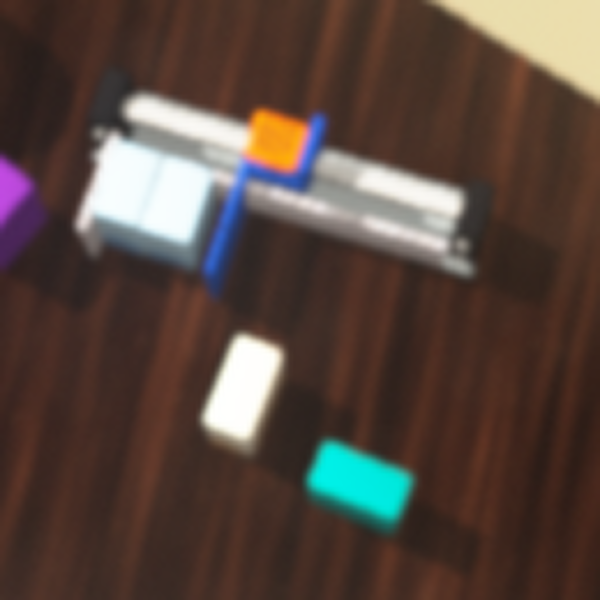

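Crop: orange pad at about (278,140), blue wall on its right and the plate below left. The white carton is at (243,390), roughly in line with the lane, and the turquoise one at (360,483) is to be left. The choice is confirmed. Next is a closer look with the wrist camera.

```bash
cat >> h.py <<'E'
def quat(th):  # tool down, closing line at angle th
    p=(th+np.pi/2)/2
    return [np.cos(p),np.sin(p),0,0]
E
python3 - <<'E'
from h import *
manip.move_pose([500,0,330],quat(np.pi/2-.235))
manip.close_gripper()
c=cap('wrist','w1.png');cap('top','top1.png')
s=manip.get_state();print(s['t'],s['joints'],s['gripper_width'],s['wrist_force'])
print(proj(c,[[624,23,90],[457,12,78]]),ray(c,[[320,200]]))
E
```

```text
3.3083 [ 4.03952061e-01 -1.91257107e-01  4.72970011e-02 -2.13313747e-05
 -1.80930288e+00 -2.20966756e+00] 0.0002352406407999696 [ 0.48721374  0.5996388  -0.63938435]
[[364.71667017 269.00967031]
 [322.69116518 129.53502834]] (array([436.24492997,  14.27236857, 472.95533897]), array([[ 0.23853052, -0.05792481, -0.96950229]]))
```

View pics/w1.png

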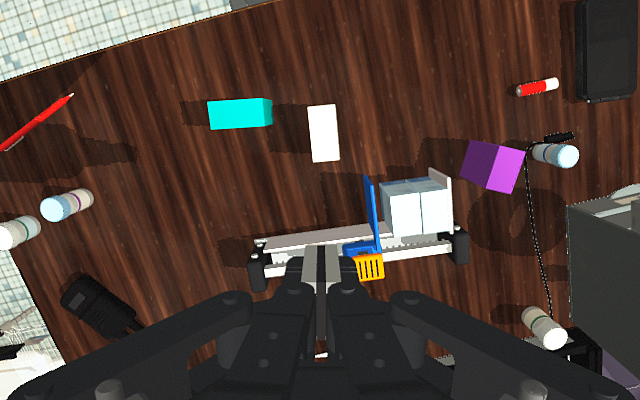

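The wrist view shows the white carton top at (323,133), the orange pad at (370,266), the blue plate at (372,215), the fence running from (255,243) to (385,228), and the black end blocks at (257,270) and (460,246).

```bash
python3 - <<'E'
from h import *
a=cv2.imread('pics/w1.png')
cv2.imwrite('pics/w1c.png',cv2.resize(a[160:310,240:480],(800,500),interpolation=cv2.INTER_CUBIC))
c=cap('wrist');h=cv2.cvtColor(a,cv2.COLOR_BGR2HSV)
def big(m,x0,y0,x1,y1):
    z=np.zeros_like(m);z[y0:y1,x0:x1]=m[y0:y1,x0:x1]
    k=max(cv2.findContours(z,0,2)[0],key=cv2.contourArea);return k
k=big(cv2.inRange(h,(10,150,120),(25,255,255)),335,240,400,300)
r=cv2.minAreaRect(k);print('orange',cv2.contourArea(k),r);P=onz(c,cv2.boxPoints(r),90);print(P)
k=big(cv2.inRange(h,(0,0,190),(180,60,255)),290,90,350,180)
r=cv2.minAreaRect(k);print('white',r);P=onz(c,cv2.boxPoints(r),78);print(P,P.mean(0),np.linalg.norm(np.diff(P,axis=0),axis=1))
E
```

```text
orange 93.5 ((367.03277587890625, 257.9420166015625), (8.310564994812012, 29.991907119750977), 85.76361083984375)
[[602.94653803  11.9361278   90.        ]
 [608.40105281  46.28124654  90.        ]
 [618.81721876  45.03466824  90.        ]
 [613.32988837  10.44966783  90.        ]]
white ((323.44061279296875, 132.90594482421875), (56.2196044921875, 27.960546493530273), 84.2894058227539)
[[429.10042529   1.00449988  78.        ]
 [433.22580594  30.73394572  78.        ]
 [493.39901684  23.32287448  78.        ]
 [489.22225726  -7.5336832   78.        ]] [461.23687633  11.88190922  78.        ] [30.01430851 60.6278755  31.13795871]
```

View pics/w1c.png

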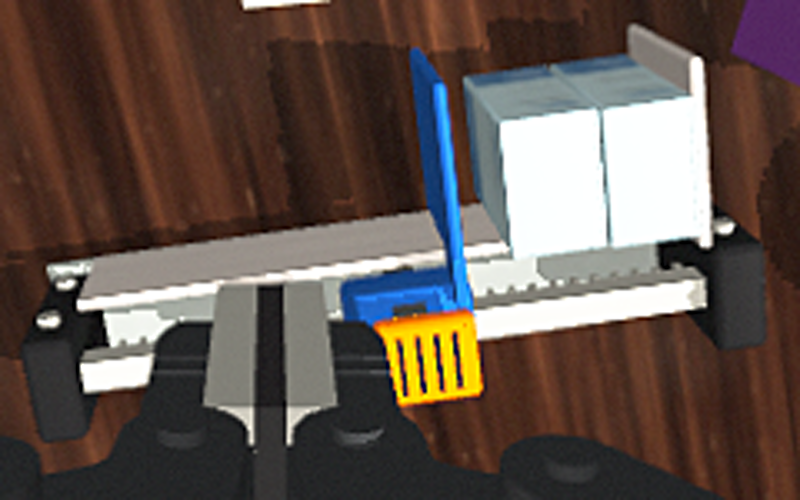

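The crop shows the bar's top meeting the end blocks at crop (80,372) and (706,295), the fence's top front edge from (80,298) to (505,243), the plate's top from (440,85) to (468,305), the row carton tops' near corners at (500,118) and (690,95), and the pad's far edge from (400,405) to (482,397).

```bash
python3 - <<'E'
from h import *
c=cap('wrist')
g=lambda pts,z:onz(c,np.array(pts)*.3+[240,160],z)[:,:2]
B=g([(81,371),(706,295)],64);d=B[1]-B[0];L=np.linalg.norm(d);d/=L
ex=np.array([d[1],-d[0]])
O=B.mean(0)+d*12.5-ex*62
print('bar',B,L,'yaw',np.arctan2(ex[1],ex[0]),'O',O)
lane=lambda p:np.c_[(p-O)@ex,(p-O)@d].round(1)
print('fence(36)',lane(g([(80,298),(505,243)],50)))
print('plate top front/back(-34,34)',lane(g([(440,85),(468,305)],75)))
print('carton_b/a near',lane(g([(500,118)],80)),lane(g([(690,95)],82)))
print('end plate',lane(g([(692,65),(707,245)],75)))
print('pad',lane(g([(400,405),(482,397),(474,315)],90)))
W=onz(c,[[323.44,132.9]],78)[:,:2];print('waiting',W,lane(W))
print('top pad est',lane(np.array([[623.7,22.6]])))
np.save('lane.npy',np.r_[O,np.arctan2(ex[1],ex[0])])
E
```

```text
bar [[610.46068302 -99.8157268 ]
 [635.34769346 134.58075735]] 235.71396876588003 yaw -0.10577854921210739 O [562.57049456  36.35869527]
fence(36) [[  38.1 -128.7]
 [  36.9   34.5]]
plate top front/back(-34,34) [[-32.7  12.6]
 [ 49.4  15.3]]
carton_b/a near [[-19.8  31.3]] [[-20.  96.]]
end plate [[-28.6  99.5]
 [ 37.8 102.5]]
pad [[ 77.9 -13.9]
 [ 78.6  15.4]
 [ 46.9  15.1]]
waiting [[460.71124902  11.95792506]] [[-98.7 -35. ]]
top pad est [[62.2 -7.2]]
```

Everything agrees: bar length 235.7 against 235, fence at 37 against 36, row face at 31 against 32, pad x at 62. There is a small yaw correction of about +0.01. The pad centre is near lane (62,-3). Now I press it.

```bash
cat >> h.py <<'E'
YAW=-0.097; EX=np.array([np.cos(YAW),np.sin(YAW)]);EY=np.array([-EX[1],EX[0]])
O=np.array([562.6,36.4])
Q=quat(np.pi/2+YAW)
W=lambda x,y,z:list(O+x*EX+y*EY)+[z]
def st(m=''):
    s=manip.get_state();p=np.array(s['tool_pos'])
    print(m,round(s['t'],2),((p[:2]-O)@EX).round(1),((p[:2]-O)@EY).round(1),p[2].round(1),'F',np.round(s['wrist_force'],1),flush=True)
    return s
E
python3 - <<'E'
from h import *
manip.move_pose(W(62,-1,125),Q);st()
manip.move_straight(W(62,-1,96),speed=100);st('above')
for z in(89,85,82.5):
    manip.move_straight(W(62,-1,z),speed=30);st('press')
for y in(-6,-10,-14):
    manip.move_straight(W(62,y,82.5),speed=40);st('push')
E
```

```text
4.37 62.7 -1.0 127.1 F [-0.1 -0.  -0.1]
above 4.81 62.0 -1.1 96.6 F [0.3 0.3 0.6]
press 5.19 62.2 -0.9 89.4 F [-0.1  0.5  1.7]
press 5.47 62.4 -0.9 85.4 F [0.6 0.6 3. ]
press 5.72 62.3 -0.9 82.8 F [1.1 0.5 3.1]
push 6.0 62.2 -6.3 82.7 F [1.7 0.8 4. ]
push 6.25 62.0 -10.4 82.6 F [ 1.4 -0.7  3.7]
push 6.5 62.0 -14.4 82.5 F [0.9 0.7 4. ]
```

```bash
python3 - <<'E'
from h import *
manip.move_straight(W(62,-60,82),speed=70);st('push')
manip.move_straight(W(62,-95,82),speed=70);st('push')
for y in range(-98,-118,-2):
    manip.move_straight(W(62,y,82),speed=25);s=st('push')
    if np.dot(s['wrist_force'][:2],EY)>12:break
cap('top','top2.png')
E
python3 - <<'E'
import cv2;a=cv2.imread('pics/top2.png')[120:250,230:380]
cv2.imwrite('pics/top2c.png',cv2.resize(a,(690,598),interpolation=2))
E
```

```text
push 7.31 62.0 -60.9 82.1 F [ 0.7 -2.1  3.9]
push 7.96 62.0 -96.1 82.1 F [ 1.  -3.3  4.1]
push 8.22 62.0 -98.0 82.0 F [ 2.1 -1.3  4. ]
push 8.47 62.0 -99.7 82.0 F [1.9 1.5 3.6]
push 8.72 62.0 -101.9 82.0 F [1.2 2.1 4.5]
push 8.97 61.8 -104.1 81.8 F [0.8 2.5 4.1]
push 9.22 61.8 -106.2 81.9 F [-0.1  1.9  4.5]
push 9.47 61.9 -106.9 81.9 F [-0.5  6.8  5.4]
push 9.72 61.9 -107.0 81.9 F [-1.1 13.7  6.5]
```

View pics/top2c.png

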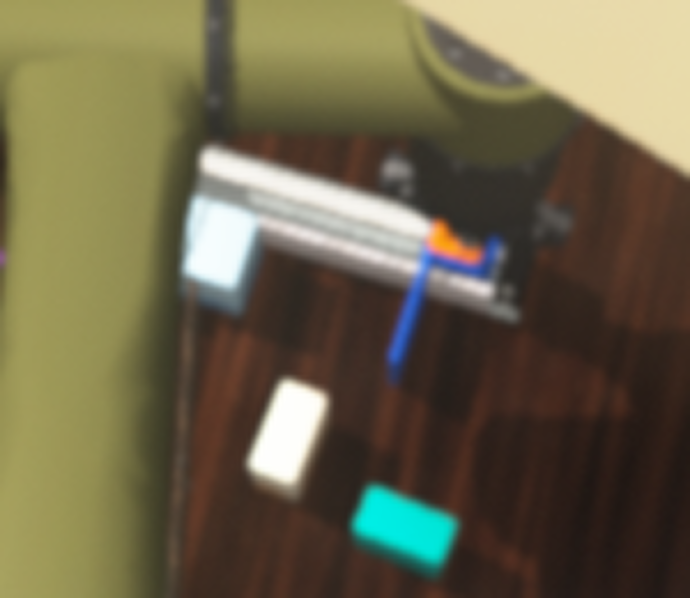

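The top crop shows the blue stop far back by the right end block, with its plate at (410,315); the white carton at (288,435) and the row carton at (222,240) have not moved. The push force rose at a hard stop, so it is fully back. Next I release and go behind the carton.

```bash
python3 - <<'E'
from h import *
manip.move_straight(W(62,-107.3,82),speed=20);st('relax')
manip.move_straight(W(62,-107,135),speed=80);st('up')
manip.move_pose(W(-158,-33.7,135),Q);st()
manip.move_straight(W(-158,-33.7,22),speed=100);st('down')
manip.move_straight(W(-143,-33.7,22),speed=60);st()
manip.move_straight(W(-60,-33.7,22),speed=50);st('push')
c=cap('top','top3.png')
a=cv2.imread('pics/top3.png')[120:250,230:380]
cv2.imwrite('pics/top3c.png',cv2.resize(a,(690,598),interpolation=2))
E
```

```text
relax 10.06 61.9 -106.8 82.1 F [-1.1  5.7  5.2]
up 10.88 61.7 -107.1 134.4 F [ 0.8  0.3 -0.7]
 11.8 -157.5 -33.7 135.3 F [ 0.7 -0.3 -0.2]
down 13.08 -157.6 -33.5 22.7 F [ 0.1 -0.6  0.3]
 13.48 -143.0 -33.8 22.0 F [-0.3 -0.5  0.7]
push 15.29 -60.1 -33.7 22.1 F [-1.  -0.8  0.6]
```

View pics/top3c.png

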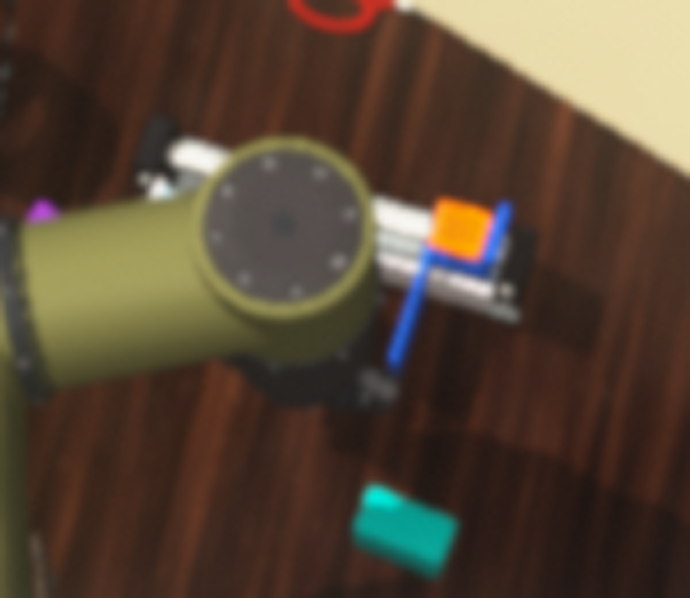

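The crop shows the stop still back, with the orange pad at (465,230), and the turquoise carton undisturbed at (405,530). The white carton is hidden under the wrist, being pushed. I'll finish the push with force monitoring, then back off and look.

```bash
python3 - <<'E'
from h import *
manip.move_straight(W(-42,-33.7,22),speed=40);st('push')
for x in np.arange(-40,-24,1):
    manip.move_straight(W(x,-33.7,22),speed=20);s=st('push')
    if np.dot(s['wrist_force'][:2],EX)<-6:break
manip.dwell(.3);st()
manip.move_straight(W(-75,-33.7,22),speed=60)
manip.move_straight(W(-75,-33.7,130),speed=150)
manip.move_pose(W(-100,-34,330),Q);st()
cap('wrist','w2.png')
E
```

```text
push 15.94 -42.0 -33.8 21.8 F [ 0.1  0.3 -0.6]
push 16.19 -40.0 -33.7 22.0 F [-0.3  0.5  0.5]
push 16.44 -39.0 -33.7 22.0 F [-0.3  0.8 -0.4]
push 16.69 -38.0 -33.7 22.0 F [ 0.8  0.  -0.2]
push 16.94 -37.0 -33.7 22.0 F [-0.  -0.3  0.2]
push 17.19 -36.9 -34.0 21.7 F [-5.2  0.6  1. ]
push 17.44 -36.9 -34.1 21.2 F [-9.4  2.3  2.4]
 17.74 -36.9 -34.1 21.2 F [-8.4  0.9  3.6]
 20.25 -100.1 -33.8 328.7 F [-0.6  0.3 -0.1]
```

View pics/w2.png

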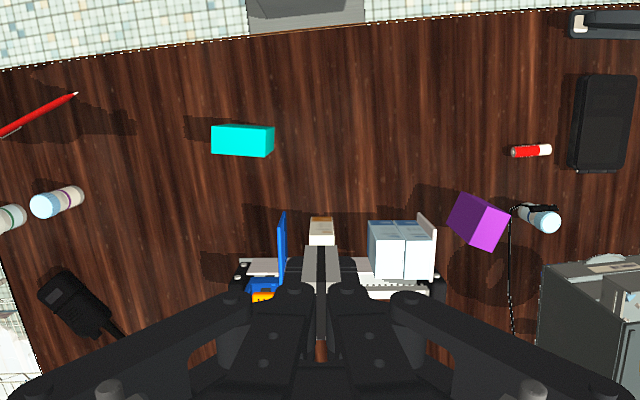

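The wrist view shows the white carton at (321,230), partly behind the fingers, with the stop plate at (282,250), the row at (400,248) and the turquoise carton at (242,140). I'll step sideways to measure how square it stands.

```bash
python3 - <<'E'
from h import *
manip.move_pose(W(-120,-110,320),Q);st()
c=cap('wrist','w3.png');np.save('w3.npy',c,allow_pickle=True)
t=proj(c,[W(6,-34,78)])[0].astype(int);print(t)
a=cv2.imread('pics/w3.png');x,y=np.clip(t-[75,55],0,[490,290]);print(x,y)
cv2.imwrite('pics/w3c.png',cv2.resize(a[y:y+110,x:x+150],(750,550),interpolation=2))
E
```

```text
20.72 -120.4 -110.8 318.7 F [ 0.7 -0.2 -0.2]
[386 277]
311 222
```

View pics/w3c.png

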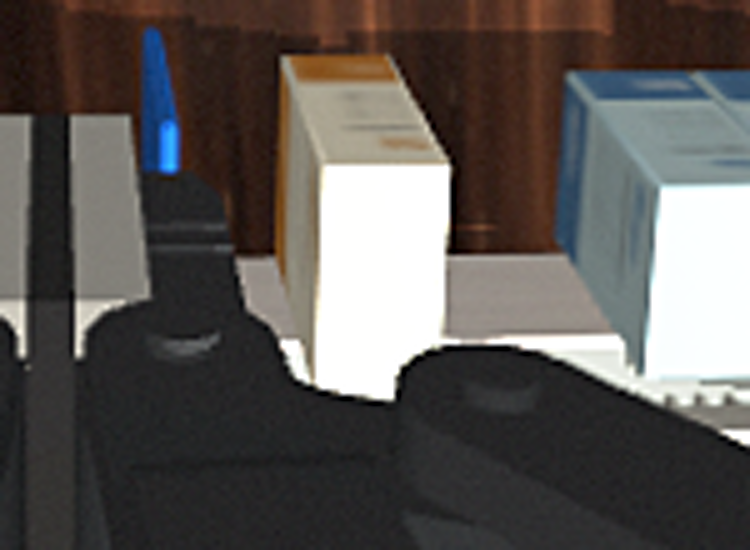

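The carton stands upright in the gap, with its near top corners at crop (320,163) and (450,163); its sides look parallel to the row cartons.

```bash
python3 - <<'E'
from h import *
c=np.load('w3.npy',allow_pickle=True).item()
g=lambda p,z:onz(c,np.array(p)*.2+[311,222],z)[:,:2]
l=lambda p:np.c_[(p-O)@EX,(p-O)@EY].round(1)
print(l(g([(320,163),(450,163),(314,375),(444,330)],78)),'row',l(g([(657,185),(642,372)],80)))
E
```

```text
[[-23.5 -48.5]
 [-23.4 -18.1]
 [ 31.6 -47.7]
 [ 19.8 -16.9]] row [[-18.4  30.5]
 [ 30.4  31.4]]
```

Its near face is at lane x = -23.5 (-24 expected) at both corners, and its sides are parallel to the row within 0.005 rad. It is on the fence and square.

```bash
python3 -c "
from station import manip
print(manip.hand_in())"
```

```text
the job is handed in; nothing more can be done
None
```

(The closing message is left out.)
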